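Make the oblong lifting link captive on the mushroom-headed lashing stud

TASK

The model is about to travel: put the oblong metal link on the yellow mushroom-headed lashing stud so that it cannot come off. The head is too wide for the opening, so tilt the link, slip one long side in under the head as far as the post, bring the other long side down past the head's edge, and leave the link lying flat on the round wooden base with the post through it. Leave the blue paint pot and the white card tower standing where they are.

Things in the scene. Friction and masses are not known exactly. Their poses are not given: they have to be found in the camera images.
- link_center (a point): Centre of the opening of the loose oblong link of light grey metal (0.4 to 0.6 kg), half-way up its 20 mm round bar; it starts flat on the table. z: normal to the link; y: along it; x: across it. Outside 186 (y) x 130 (x), opening 146 (y) x 90 (x). The long sides run straight for |y| < 28, with centre lines at x = +-55; the ends are rounded.
- link: The same link, symmetric end for end, side to side and upside down; origin at the centre of its underside, 10 mm below link_center, same axes.
- stud (a point): Foot of the lashing stud, on its upright axis, at the top of the wooden base, 12 mm above the table. A steel post 22 mm in diameter rises here and carries a round yellow head 100 mm across. Heights above this point: underside of the head 42, widest rim 45 to 48, top 57, small nut 61. A thin washer 36 mm across and 2 thick lies round the foot. Rigid; its yaw does not matter.
- lashing_base: Round plywood disc 192 mm across and 12 mm thick, fixed to the table, with the lashing stud in its middle; origin at the centre of its underside. Behind it and the link a raised model landscape, 40 to 160 mm high, fills the table from x = 0.62 m back; keep clear of it.
- pot_blue: Blue paint pot with a white band, 39 mm across and 40 mm high, loose, standing on the table between the link and the base; origin at the centre of its underside. Must stay where it stands.
- card_tower: White card model of a tower block, 48 x 48 mm and 86 mm high, loose, standing on the table between the link and the base; origin at the centre of its underside. Must stay where it stands.

How it is judged:
At the end, for the whole second after the job is handed in: The post stands inside the link's opening (post axis within 38 mm of the opening's centre across the link and 74 mm along it); the link lies level within 7 degrees on the wooden base, its centre 4 to 22 mm above the base's top and so under the head; it is at rest (x of stud in the frame of link between -0.038 and 0.038 m and y of stud in the frame of link between -0.074 and 0.074 m and z of link_center in the frame of stud between 0.004 and 0.022 m and (angle between link's own z axis and vertical below 0.12 rad or angle between link's own z axis and vertical above 3.02 rad) and linear speed of link below 0.02 m/s); the robot touches nothing.
It fails at once if the blue pot or the card tower is moved by more than 30 mm or tipped over (distance of any of pot_blue, card_tower from where it was at the start of the episode above 0.03 m or angle between any of pot_blue, card_tower's own z axis and vertical above 0.5 rad).
It also fails if it takes over 48 s, if anything falls off the work surface, if the arm or the gripper's body presses on something with over 40 N, if the wrist force passes 120 N, or if a joint passes its speed limit or range.

ROBOT

A 6-joint arm with a two-finger parallel gripper is mounted at the origin on a cart in front of the work surface, level with it; the furniture and walls round the work are solid. World frame = base frame: x ahead of the robot, y to its left, z up, the work surface at z = 0. Lengths are in m, angles in rad, forces in N, time in s.
With the tool pointing down it reaches from about 0.275 to 0.825 m from the base axis. Payload 4.9 kg.
Tool frame: the origin (TCP) lies at the very end of the fingers, on their centre line; the grasp point (between the pads) lies arm.grip_point_offset behind it (arm.grip_point_offset is the distance from the TCP to the grasp point, in m); z points along the fingers, y is the line along which they close (so a half turn about z gives the same grasp; the last joint's range is limited). The gripper opens to 85 mm and grips with 20 to 120 N. Pads are 22 mm wide; open, the fingers measure 114 mm over their backs; the gripper's body (76 mm by 85 mm) begins 54 mm behind the grasp point. The pads swing forward as they close: fully open they stand 13 mm farther back than shut.
Start: joints at [-1.237, 0.326, -0.193, 1.052, 0, 1.437], TCP at [0.248, -0.491, 0.231] pointing down, gripper open.
Joint ranges: [-2.65, 2.65], [-0.97, 1.79], [-1.3, 1.35], [-1.93, 2.1], [-1.47, 1.37], [-3.14, 3.14]. Speed limits (rad/s): [2.57, 2.57, 3.14, 3.14, 3.14, 3.14].

INTERFACE

Orientations are given as a rotation vector (axis times angle).
In Python, from station import arm, capture, camera_model, nets gives the robot as it stands.
- The arm moves only by the shell command python3 -m jog 'ROWS' [FORCE]. ROWS is JSON, a list of rows, each an object of numbers: "jaw": the opening, from -1 (shut) to 1 (fully open); "dx", "dy", "dz": the shift along the tool's x, y, z in mm; "roll": the turn about the tool's z in rad. In form: [{"jaw": .., "dx": .., "dy": .., "dz": .., "roll": ..}, ...]. A call has 1 to 12 rows; each row is the pose to reach, as a shift and turn from the pose commanded when the call began, along the tool's axes at that moment; what a row does not reach only later rows make up. A row lasts 1/12 s, in which the tool goes at most 41.7 mm and 7.16 degrees, less where a joint would pass 70% of its speed; a pose out of reach is approached as far as the arm can. A call with a gripper value outside its range is refused whole. The fingers move at their own pace and stop on an object; FORCE is the grip in N (left out, the last holds). Time passes only in rows, so rows that repeat a pose let the fingers close. It gives the time, the measured TCP pose, the force, the opening and the grip force at its end, in the units of the state.
- arm.observe(): the state, without advancing time (a new reading comes with each control period).
- capture(name): name is "scene" or "side" or "wrist"; returns the picture (420x560x3 uint8, red, green, blue); there is no depth.
- camera_model(name): a dict with "fx", "fy", "cx", "cy" (pixels), "eye" and "rotation" of the camera in the world. Camera axes: x right, y down, z forward; pixel columns grow to the right and rows downward; lengths in m; the calibration is good to about 2 mm. A picture is of the moment at which its call begins: read the wrist's pose just before it. camera_model takes no time and is no camera call; for the wrist camera it gives the pose at the moment of the call.
- arm.hand_in(): hands the job in; it is judged then, once.
Trained networks look in the newest picture that a camera, given by its name, has taken for a name from the list of things; names that differ only in an ending like _2 or _b are one class to them, and where a whole thing is asked for, a point or a joint stands for the part that bears it (a point fixed in the world has none). Each returns a list of dicts, best first, with "confidence" (0 to 1); they miss things now and then, are a little off and sometimes report something else, mostly with a low value. They report only what shows in the picture. A call takes as long as a camera call.
- nets.find_in(camera, label): "box" ([left, top, width, height] in pixels, round what is visible of it).
The state is a dict: "time": time; "joint_positions": joint angles; "qvel": joint speeds; "joint_torque": joint torques, N m; "ee_pos": TCP position; "orientation": TCP orientation; "wrist_force": force on the tool from outside, world axes, zero at the start; "torque": the same for the moment, N m; "width": finger opening in m; "gripper_force": force on a finger pad.
Only numpy, scipy, OpenCV 4.12 (cv2) and the standard library are available. Lean on these libraries where they do the work, as an engineer would, in place of code of your own. Each camera call takes 0.05 s, during which the arm holds its last target. There are 200 camera calls.

## Working session

There is one attempt and no reset: what is moved stays moved. The work goes in short steps, Python scripts to look and compute and a shell command to move; the robot and the scene stay as the last step left them, time stands still between calls to the robot, and variables do not carry over. Pictures are saved under pics/ and viewed, at most 14 in all, crops included, and the job is handed in when it is done.

```bash
mkdir -p pics; ls; cat > h.py <<'E'
import numpy as np, cv2
from station import arm, capture, camera_model, nets
from scipy.spatial.transform import Rotation as R
def ray(cam,uv,z):
    m=cam if isinstance(cam,dict) else camera_model(cam)
    d=np.array(m["rotation"])@np.array([(uv[0]-m["cx"])/m["fx"],(uv[1]-m["cy"])/m["fy"],1.])
    e=np.array(m["eye"]); return e+d*(z-e[2])/d[2]
def proj(cam,p):
    m=cam if isinstance(cam,dict) else camera_model(cam)
    q=np.array(m["rotation"]).T@(np.array(p)-np.array(m["eye"])); return np.array([m["fx"]*q[0]/q[2]+m["cx"],m["fy"]*q[1]/q[2]+m["cy"]])
def save(name,im): cv2.imwrite("pics/"+name,np.ascontiguousarray(im[:,:,::-1]))
def st():
    s=arm.observe(); Rm=R.from_rotvec(s["orientation"]).as_matrix()
    print("t",round(s["time"],2),"pos",np.round(s["ee_pos"],4),"x",np.round(Rm[:,0],3),"y",np.round(Rm[:,1],3),"z",np.round(Rm[:,2],3),"F",np.round(s["wrist_force"],1),"w",round(s["width"],4),"gf",s["gripper_force"],"q",np.round(s["joint_positions"],2)); return s,Rm
E
python3 - <<'E'
from h import *
st(); print(arm.grip_point_offset)
for c in ["scene","side"]:
    im=capture(c); save(c+"0.png",im)
    m=camera_model(c); print(c,np.round(m["eye"],3),m["fx"],np.round(m["rotation"],2).tolist())
    for l in ["link","stud","lashing_base","pot_blue","card_tower"]:
        for d in nets.find_in(c,l)[:2]: print(c,l,np.round(d["box"]),round(d["confidence"],2))
a=cv2.imread("pics/scene0.png");b=cv2.imread("pics/side0.png")
cv2.imwrite("pics/both0.png",cv2.resize(np.vstack([a,b]),(400,600)) if 0 else np.hstack([cv2.resize(a,(400,300)),cv2.resize(b,(400,300))]))
E
```

```text
pics
t 0.0 pos [ 0.2478 -0.4904  0.2305] x [0.893 0.451 0.   ] y [ 0.451 -0.893 -0.002] z [-0.001  0.002 -1.   ] F [ 1.  -0.1 -0.8] w 0.0851 gf 0.0 q [-1.24  0.33 -0.19  1.05 -0.    1.44]
0.0187
scene [0.192 0.584 0.611] 416.51195486834433 [-0.75, 2.56, -1.19]
scene link [206. 246.  86.  74.] 0.6
scene stud [311. 140.  76.  57.] 0.9
scene lashing_base [310. 143.  74.  55.] 0.89
scene pot_blue [302. 223.  16.  23.] 0.78
scene card_tower [259. 189.  26.  47.] 0.7
side [ 0.317 -1.139  0.597] 541.8685085209194 [-2.0, 0.2, -0.1]
side link [248. 185.  45.  31.] 0.61
side stud [263. 257. 100.  67.] 0.98
side lashing_base [265. 259.  97.  68.] 0.69
side lashing_base [247. 185.  48.  31.] 0.38
side pot_blue [263. 219.  18.  17.] 0.67
side card_tower [293. 189.  29.  46.] 0.82
```

View pics/scene0.png

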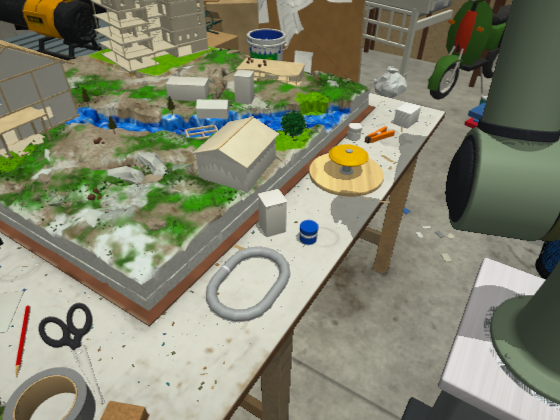

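View pics/side0.png

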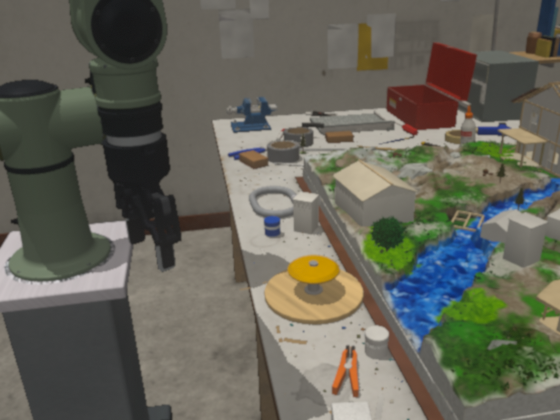

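```bash
sed -i 's/np.array(m\["rotation"\])/R.from_rotvec(m["rotation"]).as_matrix()/g' h.py
python3 - <<'E'
from h import *
# scene boxes
for n,uv,z in [("head c scene",(349,155),.06),("base l",(309,172),.012),("base r",(384,172),.012),("pot",(309,243),0),("tower foot",(273,234),0),("link c",(248,284),.01),("linkLL",(220,316),.01),("linkUR",(280,250),.01),("linkUL",(216,272),.01),("linkLR",(282,296),.01)]:
    print(n,np.round(ray("scene",uv,z),3))
for n,uv,z in [("base c",(314,294),.012),("base l",(265,294),.012),("base r",(363,294),.012),("headc",(314,270),.065),("pot",(272,234),0),("tower",(306,231),0),("link c",(274,201),.01),("link l",(249,200),.01),("link r",(300,203),.01)]:
    print("side",n,np.round(ray("side",uv,z),3))
E
```

```text
head c scene [ 0.514 -0.269  0.06 ]
base l [ 0.593 -0.212  0.012]
base r [ 0.432 -0.318  0.012]
pot [0.471 0.006 0.   ]
tower foot [0.551 0.024 0.   ]
link c [0.509 0.175 0.01 ]
linkLL [0.508 0.26  0.01 ]
linkUR [0.507 0.066 0.01 ]
linkUL [0.578 0.184 0.01 ]
linkLR [0.44  0.164 0.01 ]
side base c [ 0.515 -0.287  0.012]
side base l [ 0.423 -0.267  0.012]
side base r [ 0.607 -0.308  0.012]
side headc [ 0.515 -0.287  0.065]
side pot [ 0.479 -0.001  0.   ]
side tower [ 0.562 -0.004  0.   ]
side link c [0.512 0.167 0.01 ]
side link l [0.448 0.189 0.01 ]
side link r [0.577 0.138 0.01 ]
```

```bash
r='{"jaw":1,"dx":483,"dy":-497,"dz":0,"roll":-1.1}'; echo; python3 -m jog '[{"jaw":1,"dx":483,"dy":-497,"dz":0,"roll":-1.1},{"jaw":1,"dx":483,"dy":-497,"dz":0,"roll":-1.1},{"jaw":1,"dx":483,"dy":-497,"dz":0,"roll":-1.1},{"jaw":1,"dx":483,"dy":-497,"dz":0,"roll":-1.1},{"jaw":1,"dx":483,"dy":-497,"dz":0,"roll":-1.1},{"jaw":1,"dx":483,"dy":-497,"dz":0,"roll":-1.1},{"jaw":1,"dx":483,"dy":-497,"dz":0,"roll":-1.1},{"jaw":1,"dx":483,"dy":-497,"dz":0,"roll":-1.1},{"jaw":1,"dx":483,"dy":-497,"dz":0,"roll":-1.1},{"jaw":1,"dx":483,"dy":-497,"dz":0,"roll":-1.1},{"jaw":1,"dx":483,"dy":-497,"dz":0,"roll":-1.1},{"jaw":1,"dx":483,"dy":-497,"dz":0,"roll":-1.1}]'
python3 -c "from h import *; st()"
```

```text
time: 1.6
ee_pos: [0.3976, -0.0117, 0.2317]
orientation: [2.224, 2.217, 0.001]
wrist_force: [1.2, -0.8, -0.6]
width: 0.0855
gripper_force: 0.0
t 1.6 pos [ 0.3976 -0.0117  0.2317] x [ 0.003  1.    -0.   ] y [ 1.    -0.003  0.001] z [ 0.001 -0.    -1.   ] F [ 1.2 -0.8 -0.6] w 0.0855 gf 0.0 q [-0.22  0.04 -0.55  0.98 -0.    1.36]
```

```bash
python3 -m jog '[{"jaw":1,"dx":180,"dy":57},{"jaw":1,"dx":180,"dy":57},{"jaw":1,"dx":180,"dy":57},{"jaw":1,"dx":180,"dy":57},{"jaw":1,"dx":180,"dy":57},{"jaw":1,"dx":180,"dy":57},{"jaw":1,"dx":180,"dy":57}]'
python3 - <<'E'
from h import *
st(); m=camera_model("wrist"); im=capture("wrist"); save("w1.png",im); print({k:np.round(v,3) for k,v in m.items()})
import json; json.dump({k:np.array(v).tolist() for k,v in m.items()},open("w1.json","w"))
for d in nets.find_in("wrist","link")[:2]: print(np.round(d["box"]),d["confidence"])
E
```

```text
t 1.6 pos [ 0.3976 -0.0117  0.2317] x [ 0.003  1.    -0.   ] y [ 1.    -0.003  0.001] z [ 0.001 -0.    -1.   ] F [ 1.2 -0.8 -0.6] w 0.0855 gf 0.0 q [-0.22  0.04 -0.55  0.98 -0.    1.36]
{'fx': np.float64(334.217), 'fy': np.float64(334.217), 'cx': np.float64(283.674), 'cy': np.float64(213.991), 'eye': array([0.399, 0.071, 0.374]), 'rotation': array([ 2.816, -0.006, -0.   ])}
[335.   0. 141.  99.] 0.59invalid input at $[0]: expected keys jaw, dx, dy, dz, roll
```

View pics/w1.png

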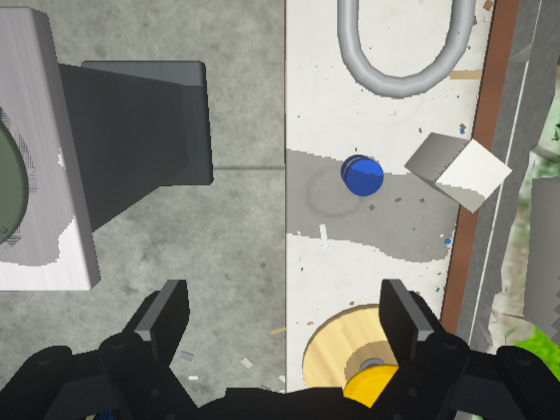

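```bash
python3 -m jog '[{"jaw":1,"dx":150,"dy":57,"dz":0,"roll":0},{"jaw":1,"dx":150,"dy":57,"dz":0,"roll":0},{"jaw":1,"dx":150,"dy":57,"dz":0,"roll":0},{"jaw":1,"dx":150,"dy":57,"dz":0,"roll":0},{"jaw":1,"dx":150,"dy":57,"dz":0,"roll":0},{"jaw":1,"dx":150,"dy":57,"dz":0,"roll":0}]'
python3 - <<'E'
from h import *
st(); m=camera_model("wrist"); im=capture("wrist"); save("w2.png",im); print({k:np.round(v,3) for k,v in m.items()})
import json; json.dump({k:np.array(v).tolist() for k,v in m.items()},open("w2.json","w"))
for l in ["link","pot_blue","card_tower"]:
  for d in nets.find_in("wrist",l)[:2]: print(l,np.round(d["box"]),d["confidence"])
m1=json.load(open("w1.json"))
E
```

```text
time: 2.2
ee_pos: [0.4552, 0.1367, 0.231]
orientation: [2.222, 2.221, -0.001]
wrist_force: [0.1, -0.1, -0.8]
width: 0.0853
gripper_force: 0.0
t 2.2 pos [0.4552 0.1367 0.231 ] x [ 0.     1.    -0.001] y [ 1. -0. -0.] z [-0.    -0.001 -1.   ] F [ 0.1 -0.1 -0.8] w 0.0853 gf 0.0 q [ 0.14  0.19 -0.38  1.   -0.    1.71]
{'fx': np.float64(334.217), 'fy': np.float64(334.217), 'cx': np.float64(283.674), 'cy': np.float64(213.991), 'eye': array([0.456, 0.22 , 0.373]), 'rotation': array([ 2.816e+00, -1.000e-03, -2.000e-03])}
link [274.  59. 126. 173.] 0.69
pot_blue [289. 274.  32.  45.] 0.72
card_tower [347. 261.  48.  81.] 0.72
```

View pics/w2.png

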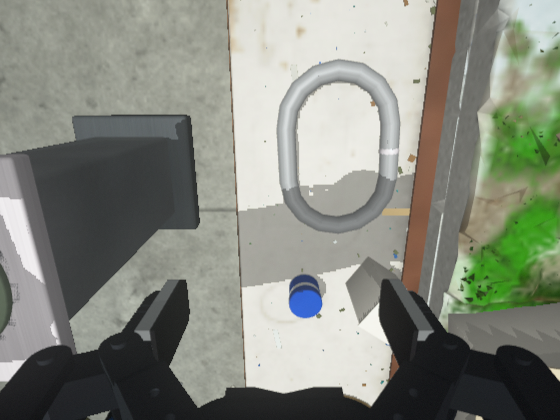

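```bash
cat > fit.py <<'E'
from h import *; import json,sys
from scipy.optimize import minimize
im=cv2.imread("pics/w2.png"); m=json.load(open("w2.json"))
e=cv2.Canny(cv2.cvtColor(im,cv2.COLOR_BGR2GRAY),60,160); dt=np.minimum(cv2.distanceTransform(255-e,cv2.DIST_L2,5),8)
def outline(p):
    P=[]
    for r,z in((65,10),(45,10)):
        t=np.linspace(0,2*np.pi,160,endpoint=False); L=[]
        x=r*np.cos(t); y=r*np.sin(t)+28*np.sign(np.sin(t)); P.append(np.c_[x,y])
        for s in(-1,1): P.append(np.c_[np.full(30,s*r),np.linspace(-28,28,30)])
    P=np.vstack(P)/1000; c,s=np.cos(p[2]),np.sin(p[2])
    W=np.c_[p[0]+c*P[:,0]-s*P[:,1],p[1]+s*P[:,0]+c*P[:,1],np.full(len(P),.01)]
    Rm=R.from_rotvec(m["rotation"]).as_matrix(); q=(W-np.array(m["eye"]))@Rm
    return np.c_[m["fx"]*q[:,0]/q[:,2]+m["cx"],m["fy"]*q[:,1]/q[:,2]+m["cy"]]
def cost(p):
    o=outline(p).astype(np.float32); return cv2.remap(dt,o[:,0].reshape(-1,1),o[:,1].reshape(-1,1),cv2.INTER_LINEAR).mean()
print(ray(m,(277,145),.01),ray(m,(399,140),.01),ray(m,(338,60),.01),ray(m,(340,231),.01))
best=min((minimize(cost,[.51+a,.17+b,y],method="Nelder-Mead",options=dict(initial_simplex=np.array([[.51+a,.17+b,y],[.52+a,.17+b,y],[.51+a,.18+b,y],[.51+a,.17+b,y+.1]]))) for a in(-.01,.01) for b in(-.01,.01) for y in(-.15,0,.15)),key=lambda r:r.fun)
print(best.x,best.fun)
for n,uv,z in [("pot top",(305,304),.04),("tower",(350,296),0.0)]: print(n,ray(m,uv,z))
m1=json.load(open("w1.json")); print("base l",ray(m1,(303,357),.012)); 
E
python3 fit.py
```

```text
[0.44855737 0.17518488 0.01      ] [0.57873795 0.18032583 0.01      ] [0.50970459 0.25834787 0.01      ] [0.52132899 0.07610277 0.01      ]
[0.51406499 0.1671682  0.05992687] 0.6929722428321838
pot top [ 0.48023916 -0.00275288  0.04      ]
tower [ 0.54071534 -0.01756687  0.        ]
base l [ 0.4233826  -0.25269086  0.012     ]
```

```bash
python3 -m jog '[{"jaw":1,"dx":27,"dy":4,"dz":40,"roll":-0.06},{"jaw":1,"dx":27,"dy":4,"dz":80,"roll":-0.06},{"jaw":1,"dx":27,"dy":4,"dz":120,"roll":-0.06},{"jaw":1,"dx":27,"dy":4,"dz":160,"roll":-0.06},{"jaw":1,"dx":27,"dy":4,"dz":195,"roll":-0.06},{"jaw":1,"dx":27,"dy":4,"dz":215,"roll":-0.06},{"jaw":0.2,"dx":27,"dy":4,"dz":226,"roll":-0.06},{"jaw":-0.2,"dx":27,"dy":4,"dz":228,"roll":-0.06},{"jaw":-0.2,"dx":27,"dy":4,"dz":228,"roll":-0.06},{"jaw":-0.2,"dx":27,"dy":4,"dz":228,"roll":-0.06}]' 20
python3 -c "
from h import *
st(); save('w3.png',capture('wrist'))"
```

```text
time: 3.23
ee_pos: [0.4597, 0.1625, 0.0042]
orientation: [2.158, 2.282, 0.001]
wrist_force: [0.2, -0.3, 1.2]
width: 0.0387
gripper_force: 0.0
t 3.23 pos [0.4597 0.1625 0.0042] x [-0.056  0.998  0.   ] y [0.998 0.056 0.001] z [ 0.001  0.    -1.   ] F [ 0.2 -0.3  1.2] w 0.0387 gf 0.0 q [ 0.19  0.5  -0.62  0.45 -0.    1.7 ]
```

View pics/w3.png

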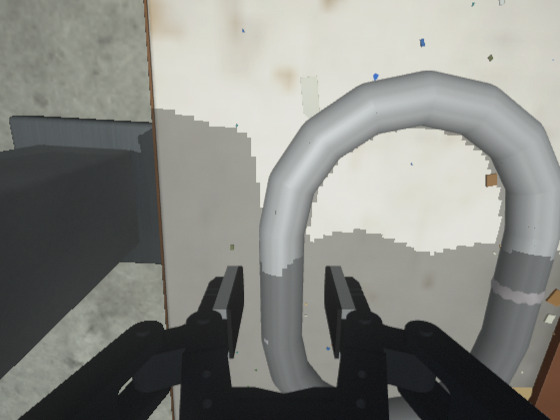

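```bash
python3 -m jog '[{"jaw":-0.6,"dx":0,"dy":-1,"dz":2,"roll":0},{"jaw":-1,"dx":0,"dy":-1,"dz":2,"roll":0},{"jaw":-1,"dx":0,"dy":-1,"dz":2,"roll":0},{"jaw":-1,"dx":0,"dy":-1,"dz":2,"roll":0},{"jaw":-1,"dx":0,"dy":-1,"dz":2,"roll":0}]' 20
python3 -c "
from h import *
st()"
```

```text
time: 3.7
ee_pos: [0.4589, 0.163, 0.0024]
orientation: [2.156, 2.282, 0.002]
wrist_force: [-0.2, -1.3, 6.2]
width: 0.0188
gripper_force: 20.7
t 3.7 pos [0.4589 0.163  0.0024] x [-0.057  0.998 -0.   ] y [0.998 0.057 0.002] z [ 0.002 -0.    -1.   ] F [-0.2 -1.3  6.2] w 0.0188 gf 20.6729793548584 q [ 0.19  0.5  -0.63  0.44 -0.    1.7 ]
```

```bash
python3 -m jog '[{"jaw":-1,"dx":0,"dy":0,"dz":-10,"roll":0},{"jaw":-1,"dx":0,"dy":2,"dz":-20,"roll":0},{"jaw":-1,"dx":0,"dy":4,"dz":-30,"roll":0},{"jaw":-1,"dx":0,"dy":7,"dz":-40,"roll":0},{"jaw":-1,"dx":0,"dy":11,"dz":-50,"roll":0},{"jaw":-1,"dx":0,"dy":11,"dz":-50,"roll":0}]' 20
python3 -c "
from h import *
st(); save('s4.png',capture('scene')[200:360,160:360]); a=cv2.imread('pics/s4.png'); b=capture('wrist'); save('w4.png',b); cv2.imwrite('pics/c4.png',np.hstack([cv2.resize(a,(375,300)),cv2.resize(cv2.imread('pics/w4.png'),(400,300))]))"
```

```text
time: 4.2
ee_pos: [0.47, 0.164, 0.053]
orientation: [2.156, 2.283, 0.003]
wrist_force: [0.1, 0.6, -3.9]
width: 0.0191
gripper_force: 19.9
t 4.2 pos [0.47  0.164 0.053] x [-0.057  0.998  0.001] y [0.998 0.057 0.002] z [ 0.002  0.001 -1.   ] F [ 0.1  0.6 -3.9] w 0.0191 gf 19.877723157405853 q [ 0.19  0.43 -0.56  0.58  0.    1.7 ]
```

View pics/c4.png

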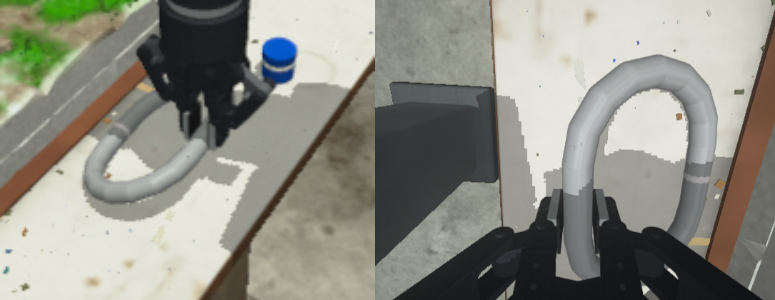

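```bash
python3 -m jog '[{"jaw":-1,"dx":0,"dy":6,"dz":-10,"roll":0},{"jaw":-1,"dx":0,"dy":12,"dz":-18,"roll":0},{"jaw":-1,"dx":0,"dy":19,"dz":-26,"roll":0},{"jaw":-1,"dx":0,"dy":27,"dz":-34,"roll":0},{"jaw":-1,"dx":0,"dy":36,"dz":-41,"roll":0},{"jaw":-1,"dx":0,"dy":36,"dz":-41,"roll":0}]' 20
cat > tilt.py <<'E'
from h import *; import sys
from scipy.optimize import minimize
# fit tilt with A bar fixed at the grasp: params tilt, offset along bar; chamfer on wrist edges
s,Rm=st(); m=camera_model("wrist"); im=capture("wrist"); save(sys.argv[1]+".png",im); g=cv2.cvtColor(im,cv2.COLOR_RGB2GRAY)
hs=float(sys.argv[2]) if len(sys.argv)>2 else .0085
A=np.array(s["ee_pos"])+hs*np.array([0,0,1])
ux,uy=Rm[:,1],Rm[:,0]
e=cv2.Canny(g,60,160); e[:, :]=e; dt=np.minimum(cv2.distanceTransform(255-e,cv2.DIST_L2,5),8)
Q=R.from_rotvec(m["rotation"]).as_matrix()
th=np.linspace(0,2*np.pi,200,endpoint=False)
C=np.c_[55*np.cos(th),55*np.sin(th)+28*np.sign(np.sin(th))]; N=np.c_[np.cos(th),np.sin(th)]
C=np.vstack([C,[[sg*55,y] for sg in(-1,1) for y in np.linspace(-28,28,25)]])/1000; N=np.vstack([N,[[sg,0] for sg in(-1,1) for y in range(25)]])
def pts(p):
    t,oy=p[:2]; ex=np.cos(t)*ux-np.sin(t)*np.array([0,0,1]); n=np.cross(ex,uy)
    O=A+.055*ex+oy*uy
    c=O+C[:,:1]*ex+C[:,1:]*uy; tang=np.cross(N[:,:1]*ex+N[:,1:]*uy,n)
    v=c-np.array(m["eye"]); w=np.cross(v,tang); w/=np.linalg.norm(w,axis=1)[:,None]  # silhouette offset
    W=np.vstack([c+.01*w,c-.01*w]); q=(W-np.array(m["eye"]))@Q
    return np.c_[m["fx"]*q[:,0]/q[:,2]+m["cx"],m["fy"]*q[:,1]/q[:,2]+m["cy"]]
def cost(p):
    o=pts(p).astype(np.float32); k=(o[:,0]>0)&(o[:,0]<559)&(o[:,1]>0)&(o[:,1]<300)
    o=o[k]; return cv2.remap(dt,o[:,0].reshape(-1,1).copy(),o[:,1].reshape(-1,1).copy(),cv2.INTER_LINEAR).mean() if len(o) else 9
G=[(cost((t,y)),t,y) for t in np.linspace(-.2,1.5,69) for y in np.linspace(-.02,.02,21)]
b=sorted(G)[:3]; print([(round(c,2),round(np.degrees(t),1),round(y,3)) for c,t,y in b])
r=minimize(cost,b[0][1:],method="Nelder-Mead"); t=r.x[0]; print("tilt deg",np.degrees(t),"oy",r.x[1],"cost",r.fun)
print("A",np.round(A,4),"B",np.round(A+.11*(np.cos(t)*ux-np.sin(t)*np.array([0,0,1]))+r.x[1]*uy,4))
E
python3 tilt.py w5
```

```text
time: 4.8
ee_pos: [0.5063, 0.1658, 0.0927]
orientation: [2.157, 2.283, 0.002]
wrist_force: [2.0, 0.6, -5.4]
width: 0.0183
gripper_force: 19.7
t 4.8 pos [0.5063 0.1658 0.0927] x [-0.057  0.998  0.   ] y [0.998 0.057 0.002] z [ 0.002  0.    -1.   ] F [ 2.   0.6 -5.4] w 0.0183 gf 19.679991602897644 q [ 0.18  0.43 -0.43  0.71 -0.    1.69]
[(np.float32(1.24), np.float64(50.1), np.float64(0.0)), (np.float32(1.38), np.float64(48.7), np.float64(0.0)), (np.float32(1.63), np.float64(48.7), np.float64(-0.002))]
tilt deg 49.43939019072289 oy 0.00010852295812219384 cost 0.7578922510147095
A [0.5063 0.1658 0.1012] B [0.5777 0.17   0.0177]
```

```bash
cat > stud.py <<'E'
from h import *; from scipy.optimize import minimize
D=[]
for c in("scene","side"):
    im=cv2.imread(f"pics/{c}0.png"); h=cv2.cvtColor(im,cv2.COLOR_BGR2HSV)
    k=cv2.inRange(h,(15,190,110),(32,255,255)); n,l,s,ce=cv2.connectedComponentsWithStats(k)
    x0,x1,y0,y1=((325,375,140,172) if c=="scene" else (280,345,250,290))
    i=max((i for i in range(1,n) if x0<ce[i][0]<x1 and y0<ce[i][1]<y1),key=lambda i:s[i][4]); mk=(l==i).astype(np.uint8); print(c,s[i],ce[i]); D.append((camera_model(c),mk))
th=np.linspace(0,2*np.pi,60)
def hull(m,p):
    W=[(p[0]+r*np.cos(t),p[1]+r*np.sin(t),.012+z) for r,z in((.05,.045),(.05,.048),(.03,.054),(.012,.057)) for t in th]
    q=np.array([proj(m,w) for w in W]); M=np.zeros((840,1120),np.uint8); cv2.fillConvexPoly(M,cv2.convexHull((q*2+.5).round().astype(np.int32)),1); return M
def cost(p,Ds=D):
    c=0
    for m,k in Ds:
        H=hull(m,p); K=cv2.resize(k,(1120,840),interpolation=cv2.INTER_NEAREST); c+=1-(H&K).sum()/(H|K).sum()
    return c
for Ds in(D,D[:1],D[1:]):
    r=minimize(cost,[.514,-.278],args=(Ds,),method="Nelder-Mead",options=dict(initial_simplex=[[.514,-.278],[.524,-.278],[.514,-.268]],xatol=5e-4)); print(r.x,r.fun)
E
python3 stud.py; python3 -m jog '[{"jaw":-1,"dx":0,"dy":0,"dz":0,"roll":0},{"jaw":-1,"dx":0,"dy":0,"dz":0,"roll":0},{"jaw":-1,"dx":0,"dy":0,"dz":-40,"roll":0},{"jaw":-1,"dx":0,"dy":-10,"dz":-80,"roll":0},{"jaw":-1,"dx":0,"dy":-20,"dz":-120,"roll":0},{"jaw":-1,"dx":0,"dy":-20,"dz":-120,"roll":0}]' 110; python3 tilt.py w6
```

```text
scene [329 145  39  22 646] [348.0495356  155.39628483]
side [ 288  256   51   27 1008] [313.08630952 269.61111111]
[ 0.51749036 -0.27061458] 0.29290051674625117
[ 0.51638615 -0.27120109] 0.11328527291452106
[ 0.517265   -0.26783265] 0.17509727626459148
time: 5.35
ee_pos: [0.4861, 0.1653, 0.2187]
orientation: [2.153, 2.281, 0.01]
wrist_force: [1.6, 0.4, -4.9]
width: 0.0136
gripper_force: 109.2
t 5.35 pos [0.4861 0.1653 0.2187] x [-0.058  0.998  0.001] y [0.998 0.058 0.008] z [ 0.008  0.002 -1.   ] F [ 1.6  0.4 -4.9] w 0.0136 gf 109.16655778884888 q [ 0.18  0.26 -0.32  0.99  0.    1.7 ]
[(np.float32(1.29), np.float64(48.7), np.float64(0.0)), (np.float32(1.89), np.float64(48.7), np.float64(-0.002)), (np.float32(2.0), np.float64(48.7), np.float64(0.002))]
tilt deg 48.638992443521715 oy 0.00015357387065887453 cost 1.2657941579818726
A [0.4861 0.1653 0.2272] B [0.5586 0.1696 0.1452]
```

```bash
python3 -m jog '[{"jaw":-1,"dx":-40,"dy":-2,"dz":-10,"roll":0.03},{"jaw":-1,"dx":-80,"dy":-4,"dz":-10,"roll":0.058},{"jaw":-1,"dx":-120,"dy":-7,"dz":-10,"roll":0.058},{"jaw":-1,"dx":-160,"dy":-9,"dz":-10,"roll":0.058},{"jaw":-1,"dx":-200,"dy":-12,"dz":-10,"roll":0.058},{"jaw":-1,"dx":-240,"dy":-14,"dz":-10,"roll":0.058},{"jaw":-1,"dx":-280,"dy":-16,"dz":-10,"roll":0.058},{"jaw":-1,"dx":-320,"dy":-18,"dz":-10,"roll":0.058},{"jaw":-1,"dx":-360,"dy":-21,"dz":-10,"roll":0.058},{"jaw":-1,"dx":-400,"dy":-23,"dz":-10,"roll":0.058},{"jaw":-1,"dx":-440,"dy":-25,"dz":-10,"roll":0.058},{"jaw":-1,"dx":-480,"dy":-28,"dz":-10,"roll":0.058}]' 70;  python3 -m jog '[{"jaw":-1,"dx":-40,"dy":0,"dz":0,"roll":0},{"jaw":-1,"dx":-80,"dy":0,"dz":0,"roll":0},{"jaw":-1,"dx":-105,"dy":0,"dz":0,"roll":0},{"jaw":-1,"dx":-105,"dy":0,"dz":0,"roll":0},{"jaw":-1,"dx":-105,"dy":0,"dz":0,"roll":0}]' 70; python3 tilt.py w7; python3 -c "
from h import *; import json
m=camera_model('wrist'); json.dump({k:np.array(v).tolist() for k,v in m.items()},open('w7.json','w'))
for d in nets.find_in('wrist','stud')[:2]: print(np.round(d['box']),d['confidence'],ray(m,(d['box'][0]+d['box'][2]/2,d['box'][1]+d['box'][3]/2),.06))"
```

```text
time: 6.4
ee_pos: [0.4825, -0.3173, 0.2192]
orientation: [-2.22, -2.217, 0.001]
wrist_force: [1.2, -0.0, -5.6]
width: 0.014
gripper_force: 108.9
time: 6.82
ee_pos: [0.4824, -0.4217, 0.2185]
orientation: [-2.222, -2.214, -0.0]
wrist_force: [0.0, 1.3, -6.3]
width: 0.0139
gripper_force: 108.9
t 6.82 pos [ 0.4824 -0.4217  0.2185] x [0.004 1.    0.004] y [ 1.    -0.004 -0.004] z [-0.004  0.004 -1.   ] F [ 0.   1.3 -6.3] w 0.0139 gf 108.92231941223145 q [-0.83  0.51  0.06  1.12  0.    0.74]
[(np.float32(2.21), np.float64(50.1), np.float64(0.0)), (np.float32(2.35), np.float64(48.7), np.float64(0.0)), (np.float32(2.57), np.float64(50.1), np.float64(0.002))]
tilt deg 49.40750633140069 oy 0.00047554961405694496 cost 1.9683644771575928
A [ 0.4824 -0.4217  0.227 ] B [ 0.554  -0.4215  0.1432]
[219.   0. 206. 127.] 0.97 [ 0.51497229 -0.3071681   0.06      ]
```

View pics/w7.png

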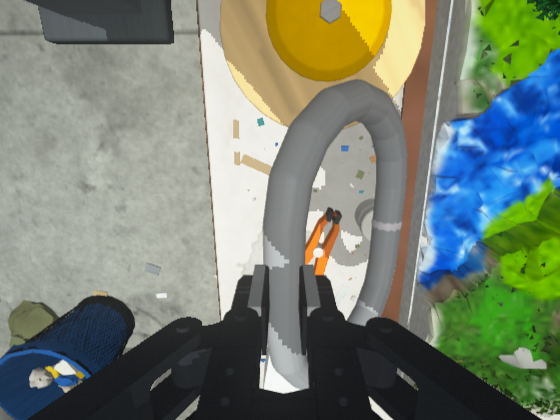

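```bash
python3 -c "
from h import *; import json
m=json.load(open('w7.json'))
print('nut',ray(m,(331,10),.071),'rim',ray(m,(266,15),.058),ray(m,(391,15),.058),'bottom rim',ray(m,(329,81),.057))
print('base bottom',ray(m,(325,131),.012),'base l/r',ray(m,(221,30),.012),ray(m,(426,30),.012),'frame',ray(m,(428,30),.04))"
```

```text
nut [ 0.51916569 -0.27091287  0.071     ] rim [ 0.46896877 -0.27122536  0.058     ] [ 0.56871915 -0.27158514  0.058     ] bottom rim [ 0.52136848 -0.32039832  0.057     ]
base bottom [ 0.52468583 -0.36514983  0.012     ] base l/r [ 0.42445711 -0.27326729  0.012     ] [ 0.61523898 -0.27392584  0.012     ] frame [ 0.60645276 -0.27905756  0.04      ]
```

```bash
python3 -m jog '[{"jaw":-1,"dx":40,"dy":8,"dz":0,"roll":0},{"jaw":-1,"dx":80,"dy":16,"dz":0,"roll":0},{"jaw":-1,"dx":120,"dy":24,"dz":0,"roll":0},{"jaw":-1,"dx":151,"dy":32,"dz":0,"roll":0},{"jaw":-1,"dx":151,"dy":32,"dz":0,"roll":0},{"jaw":-1,"dx":151,"dy":32,"dz":25,"roll":0},{"jaw":-1,"dx":151,"dy":32,"dz":50,"roll":0},{"jaw":-1,"dx":151,"dy":32,"dz":70,"roll":0},{"jaw":-1,"dx":151,"dy":32,"dz":70,"roll":0}]'; python3 tilt.py w8;  python3 -c "
from h import *
save('s8.png',capture('side')[180:330,210:410]);save('t8.png',capture('scene')[110:230,270:430]);cv2.imwrite('pics/c8.png',np.hstack([cv2.resize(cv2.imread('pics/s8.png'),(400,300)),cv2.resize(cv2.imread('pics/t8.png'),(400,300))]))"
```

```text
time: 7.67
ee_pos: [0.513, -0.2667, 0.1476]
orientation: [-2.214, -2.216, 0.003]
wrist_force: [-0.9, 0.6, -6.2]
width: 0.0139
gripper_force: 108.8
t 7.67 pos [ 0.513  -0.2667  0.1476] x [-0.001  1.     0.005] y [ 1.     0.001 -0.008] z [-0.008  0.005 -1.   ] F [-0.9  0.6 -6.2] w 0.0139 gf 108.77872824668884 q [-0.61  0.45 -0.23  0.9  -0.    0.96]
[(np.float32(2.06), np.float64(50.1), np.float64(0.0)), (np.float32(2.42), np.float64(50.1), np.float64(0.002)), (np.float32(2.61), np.float64(48.7), np.float64(0.0))]
tilt deg 49.733267406723776 oy 0.00045981456339359286 cost 1.888790249824524
A [ 0.513  -0.2667  0.1561] B [ 0.5841 -0.2661  0.0716]
```

View pics/c8.png

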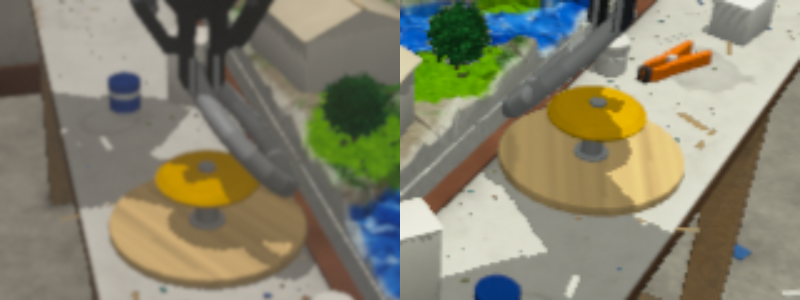

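```bash
python3 -m jog '[{"jaw":-1,"dx":-3,"dy":1,"dz":15,"roll":0},{"jaw":-1,"dx":-3,"dy":1,"dz":28,"roll":0},{"jaw":-1,"dx":-3,"dy":1,"dz":34,"roll":0},{"jaw":-1,"dx":-3,"dy":1,"dz":34,"roll":0}]'; python3 tilt.py w9;  python3 -c "
from h import *
save('s8.png',capture('side')[180:330,210:410]);save('t8.png',capture('scene')[110:230,270:430]);cv2.imwrite('pics/c9.png',np.hstack([cv2.resize(cv2.imread('pics/s8.png'),(400,300)),cv2.resize(cv2.imread('pics/t8.png'),(400,300))]))"
```

```text
time: 8.15
ee_pos: [0.517, -0.273, 0.1182]
orientation: [-2.222, -2.22, 0.0]
wrist_force: [-0.6, -0.1, -5.6]
width: 0.014
gripper_force: 108.9
t 8.15 pos [ 0.517  -0.273   0.1182] x [0.001 1.    0.   ] y [ 1.    -0.001 -0.001] z [-0.001  0.    -1.   ] F [-0.6 -0.1 -5.6] w 0.014 gf 108.86506676673889 q [-0.61  0.49 -0.26  0.83  0.    0.96]
[(np.float32(1.72), np.float64(50.1), np.float64(0.0)), (np.float32(1.76), np.float64(48.7), np.float64(0.0)), (np.float32(2.16), np.float64(50.1), np.float64(0.002))]
tilt deg 49.428628291202564 oy 0.0003654413223266602 cost 1.3077462911605835
A [ 0.517  -0.273   0.1267] B [ 0.5885 -0.2727  0.0431]
```

View pics/c9.png

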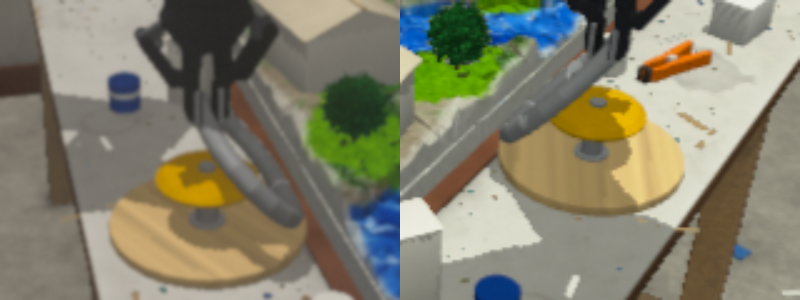

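```bash
python3 -m jog '[{"jaw":-1,"dx":2,"dy":-2,"dz":6,"roll":0},{"jaw":-1,"dx":3,"dy":-3,"dz":12,"roll":0},{"jaw":-1,"dx":3,"dy":-3,"dz":12,"roll":0},{"jaw":-1,"dx":3,"dy":-10,"dz":12,"roll":0},{"jaw":-1,"dx":3,"dy":-17,"dz":12,"roll":0},{"jaw":-1,"dx":3,"dy":-24,"dz":12,"roll":0},{"jaw":-1,"dx":3,"dy":-24,"dz":12,"roll":0}]'; python3 tilt.py w10
```

```text
time: 8.88
ee_pos: [0.4912, -0.27, 0.1062]
orientation: [-2.222, -2.218, 0.001]
wrist_force: [-0.5, -0.5, -5.3]
width: 0.014
gripper_force: 108.9
t 8.88 pos [ 0.4912 -0.27    0.1062] x [0.002 1.    0.001] y [ 1.    -0.002 -0.002] z [-0.002  0.001 -1.   ] F [-0.5 -0.5 -5.3] w 0.014 gf 108.90453457832336 q [-0.63  0.46 -0.34  0.78 -0.    0.94]
[(np.float32(2.52), np.float64(48.7), np.float64(0.0)), (np.float32(2.57), np.float64(50.1), np.float64(0.0)), (np.float32(3.01), np.float64(50.1), np.float64(0.002))]
tilt deg 49.47258221056361 oy 0.0003146156258881091 cost 2.2395148277282715
A [ 0.4912 -0.27    0.1147] B [ 0.5627 -0.2698  0.031 ]
```

```bash
python3 -m jog '[{"jaw":-1,"dx":0,"dy":-6,"dz":0,"roll":0},{"jaw":-1,"dx":0,"dy":-12,"dz":0,"roll":0},{"jaw":-1,"dx":0,"dy":-18,"dz":0,"roll":0},{"jaw":-1,"dx":0,"dy":-18,"dz":3,"roll":0},{"jaw":-1,"dx":0,"dy":-18,"dz":5,"roll":0},{"jaw":-1,"dx":0,"dy":-18,"dz":5,"roll":0}]'; python3 tilt.py w11;  python3 -c "
from h import *
save('s8.png',capture('side')[180:330,210:410]);save('t8.png',capture('scene')[110:230,270:430]);cv2.imwrite('pics/c11.png',np.hstack([cv2.resize(cv2.imread('pics/s8.png'),(400,300)),cv2.resize(cv2.imread('pics/t8.png'),(400,300))]))"
```

```text
time: 9.43
ee_pos: [0.4741, -0.2707, 0.1023]
orientation: [-2.223, -2.22, 0.003]
wrist_force: [-5.5, -0.2, 6.3]
width: 0.0139
gripper_force: 111.3
t 9.43 pos [ 0.4741 -0.2707  0.1023] x [ 0.002  1.    -0.001] y [ 1.    -0.002 -0.002] z [-0.002 -0.001 -1.   ] F [-5.5 -0.2  6.3] w 0.0139 gf 111.2853455543518 q [-0.65  0.44 -0.38  0.75 -0.    0.92]
[(np.float32(2.89), np.float64(47.3), np.float64(0.0)), (np.float32(3.26), np.float64(48.7), np.float64(0.0)), (np.float32(3.36), np.float64(15.8), np.float64(0.008))]
tilt deg 47.71331015587687 oy 0.00042421388626098636 cost 2.7833709716796875
A [ 0.4741 -0.2707  0.1108] B [ 0.5481 -0.2704  0.0293]
```

View pics/c11.png

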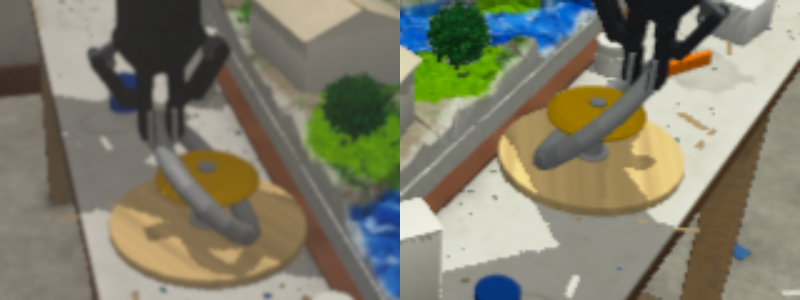

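```bash
python3 -m jog '[{"jaw":-1,"dx":0,"dy":0,"dz":0,"roll":0},{"jaw":-1,"dx":0,"dy":0,"dz":0,"roll":0},{"jaw":-1,"dx":0,"dy":-7,"dz":6,"roll":0},{"jaw":-1,"dx":0,"dy":-15,"dz":13,"roll":0},{"jaw":-1,"dx":0,"dy":-21,"dz":21,"roll":0},{"jaw":-1,"dx":0,"dy":-27,"dz":29,"roll":0},{"jaw":-1,"dx":0,"dy":-27,"dz":29,"roll":0}]' 20; python3 tilt.py w12
```

```text
time: 10.17
ee_pos: [0.4467, -0.2695, 0.0708]
orientation: [-2.222, -2.218, 0.0]
wrist_force: [-1.1, 0.3, 0.2]
width: -0.0004
gripper_force: 0.0
t 10.17 pos [ 0.4467 -0.2695  0.0708] x [0.002 1.    0.002] y [ 1.    -0.002 -0.002] z [-0.002  0.002 -1.   ] F [-1.1  0.3  0.2] w -0.0004 gf 0.0 q [-0.68  0.44 -0.48  0.65  0.    0.89]
[(np.float32(4.57), np.float64(-8.6), np.float64(0.012)), (np.float32(4.59), np.float64(81.6), np.float64(-0.02)), (np.float32(4.62), np.float64(-5.7), np.float64(0.014))]
tilt deg -7.592498865164109 oy 0.012605571126937875 cost 4.500609874725342
A [ 0.4467 -0.2695  0.0793] B [ 0.5557 -0.2571  0.0937]
```

```bash
python3 -c "
from h import *
save('s8.png',capture('side')[180:330,210:410]);a=cv2.resize(cv2.imread('pics/s8.png'),(400,300));save('t8.png',capture('scene')[110:230,270:430]);b=cv2.resize(cv2.imread('pics/t8.png'),(400,300));w=cv2.resize(cv2.imread('pics/w12.png'),(400,300));cv2.imwrite('pics/c12.png',np.vstack([np.hstack([a,b]),np.hstack([w,w*0])]))"
```

```text
(no output)
```

View pics/c12.png

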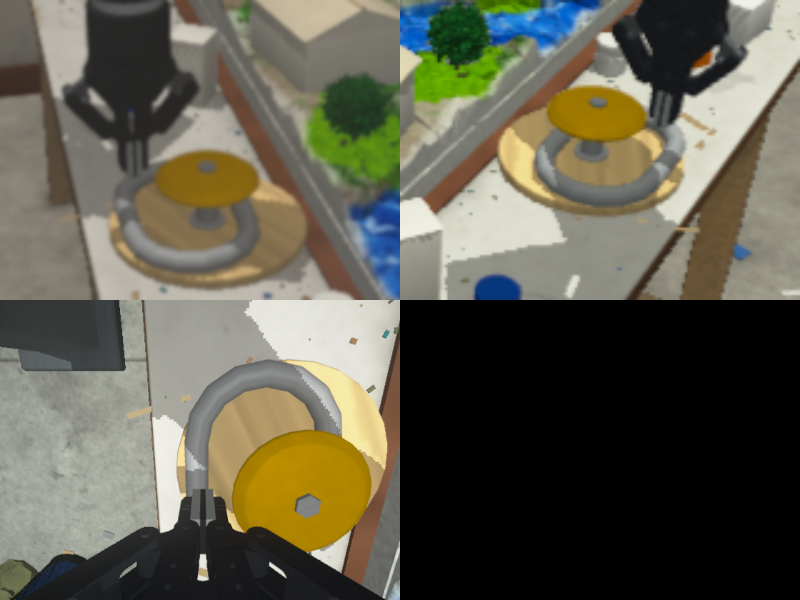

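```bash
python3 -c "
from h import *
m=camera_model('wrist')
A=ray(m,(277,182),.022);B=ray(m,(460,150),.022);T=ray(m,(365,91),.022)
print(A,B,T); st()
import re
src=open('fit.py').read()
" ; sed -e 's/pics\/w2.png/pics\/w12.png/' -e 's/np.full(len(P),.01)/np.full(len(P),.022)/' -e 's/m=json.load(open("w2.json"))/m=camera_model("wrist")/' -e 's/^for n,uv.*//' -e 's/^m1=.*//' -e 's/\.51+a/.485+a/g;s/\.52+a/.495+a/g;s/\.17+b/-.27+b/g;s/\.18+b/-.26+b/g' fit.py > fit2.py; python3 fit2.py
```

```text
[ 0.44559567 -0.23253557  0.022     ] [ 0.55023372 -0.21403771  0.022     ] [ 0.49358821 -0.18231196  0.022     ]
t 10.32 pos [ 0.4487 -0.2705  0.0724] x [ 0.001  1.    -0.   ] y [ 1.    -0.001  0.001] z [ 0.001 -0.    -1.   ] F [-0.   0.5  0. ] w 0.0002 gf 0.0 q [-0.68  0.44 -0.47  0.65  0.    0.89]
[ 0.44553073 -0.2125088   0.01      ] [ 0.51886025 -0.20967306  0.01      ] [ 0.480003   -0.16569887  0.01      ] [ 0.4864716  -0.26833642  0.01      ]
[ 0.49576086 -0.27168681 -0.1394456 ] 3.9369797706604004
```

```bash
python3 -m jog '[{"jaw":-1,"dx":0,"dy":-5,"dz":-30,"roll":0},{"jaw":-1,"dx":0,"dy":-15,"dz":-65,"roll":0},{"jaw":-1,"dx":0,"dy":-30,"dz":-100,"roll":0},{"jaw":-1,"dx":0,"dy":-40,"dz":-130,"roll":0},{"jaw":-1,"dx":0,"dy":-40,"dz":-130,"roll":0},{"jaw":-1,"dx":0,"dy":-40,"dz":-130,"roll":0}]'; python3 -c "
from h import *
save('s8.png',capture('side')[180:330,210:410]);a=cv2.resize(cv2.imread('pics/s8.png'),(400,300));save('w13.png',capture('wrist'));b=cv2.resize(cv2.imread('pics/w13.png'),(400,300));cv2.imwrite('pics/c13.png',np.hstack([a,b]))"
```

```text
time: 10.82
ee_pos: [0.4098, -0.2715, 0.2047]
orientation: [2.219, 2.216, 0.001]
wrist_force: [0.1, 0.9, -1.4]
width: -0.0001
gripper_force: 0.0
```

View pics/c13.png

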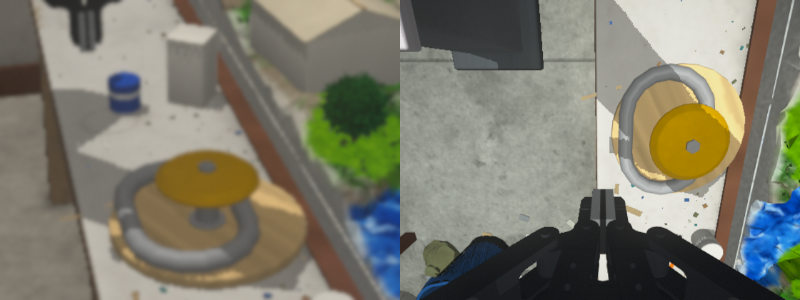

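```bash
python3 -c "
from h import *
m=camera_model('wrist'); f=1.4
for n,u,v in [('L out',219,130),('L in',232,130),('top',275,64),('bottom',265,194),('R out',314,90)]: print(n,np.round(ray(m,(u*f,v*f),.022),3))
print('nut',ray(m,(293*f,146*f),.071))"
```

```text
L out [ 0.432 -0.263  0.022]
L in [ 0.45  -0.263  0.022]
top [ 0.501 -0.177  0.022]
bottom [ 0.503 -0.362  0.022]
R out [ 0.555 -0.209  0.022]
nut [ 0.51735626 -0.27082574  0.071     ]
```

```bash
python3 -c "
from station import arm
print(arm.hand_in())"
```

```text
the job is handed in; nothing more can be done
None
```

The link lies flat on the wooden base with the post through its opening, about 21 mm off centre against the 38 mm allowed; it slipped from the gripper and dropped the last part of the way. The pot and the card tower still stand where they were, and the job was handed in with about 11 s used; no verdict was returned.

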